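Free the transport locks of the colorimeter and slide its cell carriage home

ROBOT

A 6-joint arm with a two-finger parallel gripper is mounted at the origin on the work surface. World frame = base frame: x ahead of the robot, y to its left, z up, the work surface at z = 0. Lengths are in m, angles in rad, forces in N, time in s.
With the tool pointing down it reaches from about 0.2 to 0.875 m from the base axis. Payload 3.4 kg.
Tool frame: the origin (TCP) lies between the finger pads; the fingertips stand 25 mm ahead of it and the grasp point (between the pads) lies 6 mm ahead of it (r.nose_length is the z of the fingertips in the tool frame, in m); z points along the fingers, x is the direction in which the jaws open and shut, and the axes are right-handed (so a half turn about z gives the same grasp; the last joint's range is limited). The gripper opens to 94 mm and grips with 3 to 60 N. Pads are 16 mm wide; open, the fingers measure 119 mm over their backs; the gripper's body (75 mm by 177 mm) begins 78 mm behind the grasp point.
Start: joints at [-1.348, 0.276, 1.505, -0, 1.361, -0.121], TCP at [0.194, -0.541, 0.23] pointing down, gripper open.
Joint ranges: [-2.89, 2.89], [-0.75, 2.08], [0.22, 2.7], [-1.18, 4.32], [0.11, 2.71], [-2.7, 2.7]. Speed limits (rad/s): [2.57, 2.57, 3.14, 3.14, 3.14, 3.14].

INTERFACE

Orientations are given as a unit quaternion [w, x, y, z].
In Python, from plant import r, gripper_to, inverse_kinematics, vision, models, telemetry gives the robot as it stands. Calls block until the motion is done:
- r.move_to(position, orientation): joint-space move of the TCP to a pose.
- r.move_l(position, rot=None, vel=0.15, guard=None): straight line of the TCP; rot=None keeps the orientation; vel is the mean speed in m/s. With guard (N) it stops when the force on the tool has changed by that much, and returns True; else False.
- r.movej(angles): joint-space move.
- gripper_to(opening, f_grip=None): finger opening in m; f_grip is the grip in N (None keeps the last); returns when the fingers have stopped.
- r.hold(seconds).
- inverse_kinematics(position, orientation): joint angles nearest the present ones, or None.
- vision.snapshot(name): name is "side" or "top" or "wrist"; returns the picture (480x640x3 uint8, red, green, blue); there is no depth.
- vision.get_calibration(name): a dict with "fx", "fy", "cx", "cy" (pixels), "position" and "orientation" of the camera in the world. Camera axes: x right, y down, z forward; pixel columns grow to the right and rows downward; lengths in m; the calibration is good to about 2 mm. The wrist camera is an equidistant fisheye: a pixel r from the principal point sees the ray r / f radians off the axis. A picture is of the moment at which its call begins: read the wrist's pose just before it. get_calibration takes no time and is no camera call; for the wrist camera it gives the pose at the moment of the call.
A pose or a line that the arm cannot do raises r.PlanningError and nothing moves.
- r.sign_off(): hands the job in, once; it reports no verdict.
Trained networks look in the newest picture that a camera, given by its name, has taken for a name from the list of things; names that differ only in an ending like _2 or _b are one class to them, and where a whole thing is asked for, a point or a joint stands for the part that bears it (a point fixed in the world has none). Each returns a list of dicts, best first, with "score" (0 to 1); they miss things now and then, are a little off and sometimes report something else, mostly with a low value. They report only what shows in the picture. A call takes as long as a camera call.
- models.boxes_of(thing, camera): "at" ([x, y, z] in m, in world coordinates, good to about 4 mm: the middle of the surface that is visible of it).
- models.regions_of(thing, camera): "pixels" (480x640 bool, what is visible of it).
- models.mark_of(thing, camera): "at" ([x, y, z] in m, in world coordinates, good to about 4 mm: a listed point, or the origin of a listed thing).
Readings, each from a call of its own:
- telemetry.current_t(): time.
- telemetry.current_joints(): joint angles.
- telemetry.current_dq(): joint speeds.
- telemetry.current_joint_efforts(): joint torques, N m.
- telemetry.current_ee_pos(): TCP position.
- telemetry.current_tool_rot(): TCP orientation.
- telemetry.current_wrist_force(): force on the tool from outside, world axes, zero at the start.
- telemetry.current_torque(): the same for the moment, N m.
- telemetry.current_opening(): finger opening in m.
Only numpy, scipy, OpenCV 4.12 (cv2) and the standard library are available. Lean on these libraries where they do the work, as an engineer would, in place of code of your own. Each camera call takes 0.05 s, during which the arm holds its last target. There are 200 camera calls.

TASK

The colorimeter's cell carriage is still held by its transport locks: some of the three push-push buttons on top are engaged and some already released, though all look alike. Feel each button with a light touch, click (gently, without hammering it) only the engaged ones so that all three are released, then slide the carriage by its upright grip all the way into the measuring head and let go. Leave the other things on the bench where they are.

Things in the scene. Friction and masses are not known exactly. Their poses are not given: they have to be found in the camera images.
- analyser: Cream colorimeter, housing 170 x 300 x 70 mm, fixed; origin: centre of underside; x away from the robot across the short side, y along the long side, z up. On top: three grey buttons in a row (x -50; y -120, -60, 0 mm), a carriage sliding along y at x +40 mm, and over its +y end the measuring head, a cream hood with a tunnel (72 x 100 mm, 59 mm above the housing top, y 50 to 150 mm).
- lock1: Button 1, at the row's -y end: grey round push-push cap, 26 mm diameter; this point: centre of its top face, z up, 22 mm above the housing (92 mm above the bench) when let go, be it engaged or released. Moves straight down. Engaged: 1.5 mm of light play (1 N), then a stiff spring (steps to 4 N, +0.3 N/mm). Released: about 9 mm of light play (1 to 1.5 N), then the stiff spring (6.5 N).
- lock2: Button 2, like button 1, mid-row; this point: centre of its top face. Clicking, for all three: pressed to the bottom (13.4 mm down if engaged, 15.4 mm if released; takes 8 to 9 N, then a hard stop) and let fully up, it changes from engaged to released or back again. A press of less than 11 mm changes nothing. Over 25 N breaks it.
- lock3: Button 3, like button 1, at the row's +y end (analyser y 0); this point: centre of its top face. Neighbouring buttons are 60 mm apart.
- grip (a point): Centre of the carriage's upright grip, a black plate 12 mm thick along analyser y, 36 mm wide along x, 36 mm tall; 28 mm above the housing top, 20 mm above the carriage's plate (which reaches 22 mm behind it, to -y). Can be pinched across its thickness or pushed from its -y side. The cell holder stands on the carriage 75 mm from it to +y, lower than the grip.
- carriage (a joint): Travel of the carriage along analyser +y, m: near 0 = outside, 0.060 = hard stop, fully in the measuring head. Free, it needs about 2 N; with any lock engaged it stops hard after 3 mm.
- beaker: Glass beaker, 84 mm wide, 110 mm tall, at the analyser's +y end, bystander; origin at the centre of its underside.
- cup_a: Clear plastic cup, 68 mm wide, 75 mm tall, bystander on the robot's side of the analyser; origin at the centre of its underside.
- cup_b: Clear plastic cup, 68 mm wide, 75 mm tall, bystander at the analyser's -y end; origin at the centre of its underside.
- jar: Red screw-top jar, 110 mm wide, 150 mm tall, bystander; origin at the centre of its underside.
- lidset: Grey calorimeter lid, 110 mm wide, with a stopper and a steel rod, 53 mm tall in all, bystander; origin at the centre of its underside.
- cellbox: White open tray with dividers, 75 x 130 x 35 mm, bystander beyond the analyser; origin at the centre of its underside.
- timer: White bench timer, 60 x 60 x 18 mm, lying on the analyser's housing beside button 3 towards +y, bystander; origin at the centre of its underside.

How it is judged:
At the end, for the whole second after the job is handed in: The carriage is at rest fully in the measuring head, within 3 mm of its end stop (travel over 57 mm), and let go (value of joint carriage above 0.057 m and velocity of joint carriage below 0.01 m/s); the robot touches nothing.
It fails at once if a button is pressed by the fingers with more than 25 N (contact force between any of lock1, lock2, lock3 and the fingers above 25 N).
It fails at once if a bystander is moved by more than 25 mm or tipped (distance of any of beaker, cup_a, cup_b, jar, lidset, cellbox, timer from where it was at the start of the episode above 0.025 m or angle between any of beaker, cup_a, cup_b, jar, lidset, cellbox, timer's own z axis and vertical above 0.35 rad).
It also fails if it takes over 61 s, if anything falls off the work surface, if the arm or the gripper's body presses on something with over 40 N, if the wrist force passes 120 N, or if a joint passes its speed limit or range.

## Working session

There is one attempt and no reset: what is moved stays moved. The work goes in short steps, each a Python script; the robot and the scene stay as the last script left them, time stands still between calls to the robot, and variables do not carry over. Pictures are saved under pics/ and viewed, about 8 in all and at most 12, crops included, and the job is handed in when it is done.

```bash
ls; mkdir -p pics; python3 - <<'E'
from plant import r, vision, models, telemetry
import cv2, numpy as np
for c in ["top","side"]:
    im=vision.snapshot(c); cv2.imwrite(f"pics/{c}0.png",im[:,:,::-1])
    for n in ["lock1","lock2","lock3","grip","analyser","beaker","cup_a","jar","timer","lidset","cellbox"]:
        print(c,n,[(np.round(d["at"],3).tolist(),round(d["score"],2)) for d in models.mark_of(n,c)][:4])
print(r.nose_length, telemetry.current_t(), telemetry.current_tool_rot())
E
```

```text
pics
top lock1 [([0.512, -0.098, 0.09], 0.6), ([0.52, -0.161, 0.093], 0.53), ([0.528, -0.215, 0.089], 0.4)]
top lock2 [([0.512, -0.098, 0.09], 0.6), ([0.52, -0.161, 0.093], 0.53), ([0.528, -0.215, 0.089], 0.4)]
top lock3 [([0.512, -0.098, 0.09], 0.6), ([0.52, -0.161, 0.093], 0.53), ([0.528, -0.215, 0.089], 0.4)]
top grip [([0.609, -0.163, 0.099], 0.65)]
top analyser [([0.557, -0.09, 0.0], 0.76)]
top beaker [([0.511, 0.124, -0.007], 0.6)]
top cup_a [([0.547, -0.31, 0.003], 0.7), ([0.393, -0.049, -0.002], 0.57)]
top jar [([0.681, -0.35, -0.004], 0.61), ([0.512, 0.122, -0.005], 0.45)]
top timer [([0.5, -0.008, 0.07], 0.94)]
top lidset [([0.607, 0.151, 0.004], 0.64)]
top cellbox [([0.729, -0.086, 0.0], 0.62)]
side lock1 [([0.519, -0.157, 0.087], 0.7), ([0.513, -0.098, 0.093], 0.53), ([0.608, 0.152, 0.003], 0.15)]
side lock2 [([0.519, -0.157, 0.087], 0.7), ([0.513, -0.098, 0.093], 0.53), ([0.608, 0.152, 0.003], 0.15)]
side lock3 [([0.519, -0.157, 0.087], 0.7), ([0.513, -0.098, 0.093], 0.53), ([0.608, 0.152, 0.003], 0.15)]
side grip [([0.612, -0.161, 0.1], 0.9)]
side analyser [([0.559, -0.09, 0.001], 0.57)]
side beaker [([0.511, 0.118, -0.002], 0.61), ([0.611, -0.162, 0.101], 0.4)]
side cup_a [([0.391, -0.054, -0.002], 0.91), ([0.553, -0.308, -0.001], 0.79), ([0.611, -0.159, 0.102], 0.4), ([0.517, -0.154, 0.089], 0.39)]
side jar [([0.682, -0.351, 0.002], 0.89)]
side timer [([0.501, -0.007, 0.071], 0.57), ([0.613, -0.161, 0.1], 0.42)]
side lidset []
side cellbox [([0.727, -0.087, 0.002], 0.88)]
0.025 1.2 [ 4.33186191e-05  8.17630987e-01 -5.75742620e-01  4.51027078e-05]
```

View pics/top0.png

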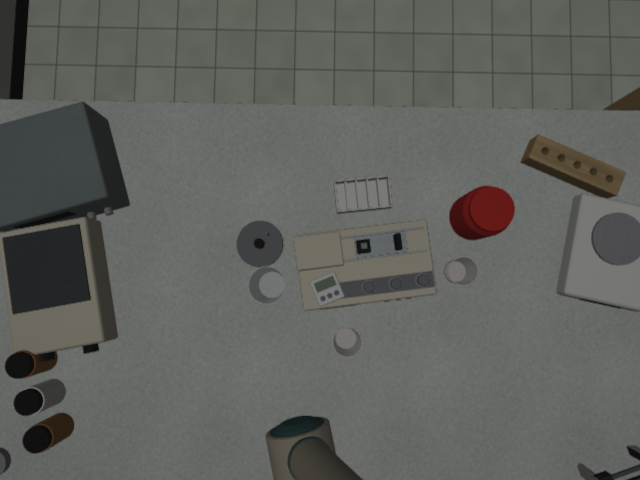

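View pics/side0.png

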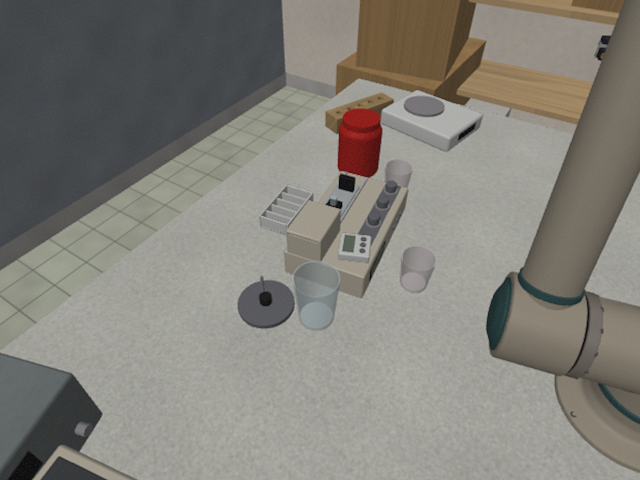

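The top view shows the analyser at about (365,265), buttons at (369,286), (396,283) and (424,281), and the grip at (398,242). The side view agrees. The marks fit the given geometry with a yaw of about 0.13 rad. Next I'll feel the buttons.

```bash
cat > h.py <<'E'
from plant import r, gripper_to, inverse_kinematics, vision, models, telemetry as T
import numpy as np
from scipy.optimize import least_squares
# analyser-frame points and their measured world xy
L=np.array([[-50,-120],[-50,-60],[-50,-60],[-50,0],[-50,0],[0,0],[0,0]])/1000
W=np.array([[.528,-.215],[.520,-.161],[.519,-.157],[.512,-.098],[.513,-.098],[.557,-.09],[.559,-.09]])
f=lambda p,q:p[:2]+q@np.array([[np.cos(p[2]),np.sin(p[2])],[-np.sin(p[2]),np.cos(p[2])]])
P=least_squares(lambda p:(f(p,L)-W).ravel(),[.558,-.09,.13]).x
def world(x,y,ztip): return np.r_[f(P,np.array([x,y])),ztip+r.nose_length]
def tip(): return T.current_ee_pos()[2]-r.nose_length
def quat(a): return np.array([0,np.cos(a/2),np.sin(a/2),0])
Q=quat(P[2])
BY={1:-.120,2:-.060,3:0.}
def press(i,guard,zmin,vel=.02):
    """from above button i, straight down until guard; returns (hit, tip z, Fz), then lifts clear"""
    h=r.move_l(world(-.05,BY[i],zmin),vel=vel,guard=guard)
    z,F=tip(),T.current_wrist_force()[2]
    r.move_l(world(-.05,BY[i],.100),vel=.05)
    return h,round(float(z),4),round(float(F),2)
E
python3 - <<'E'
from h import *
print(P, np.round((f(P,L)-W)*1000,1).tolist(), world(.04,-.077,.098))
p=world(-.05,-.12,.15)
js=[inverse_kinematics(p,quat(P[2]+k)) for k in (0,np.pi)]; print(js)
gripper_to(0.0,10)
r.move_to(p,Q); print(T.current_t())
for i in (1,2,3):
    r.move_l(world(-.05,BY[i],.100),vel=.12); r.hold(.1)
    print(i,T.current_wrist_force()[2],press(i,2.5,.080),T.current_t())
E
```

```text
[ 0.55977845 -0.09052311  0.15319433] [[0.7, -1.7], [-0.5, 3.5], [0.5, -0.5], [-1.6, -0.2], [-2.6, -0.2], [2.8, -0.5], [0.8, -0.5]] [ 0.61105988 -0.1605175   0.123     ]
[array([-5.10842531e-01,  3.06520531e-01,  1.60279147e+00, -4.44089210e-16,
        1.23228066e+00, -6.64036862e-01]), array([-5.10842531e-01,  3.06520531e-01,  1.60279147e+00, -4.44089210e-16,
        1.23228066e+00,  2.47755579e+00])]
4.3333
1 0.3535591694189813 (True, 0.0838, 2.32) 6.2417
2 -0.05782476482734157 (True, 0.0838, 3.35) 8.2333
3 -0.24930916358419758 (True, 0.0897, 3.75) 9.9417
```

Buttons 1 and 2 have about 8 mm of light play, so they're released. Button 3 stiffens at about 2 mm, so it's engaged. I'll click button 3 and feel it again.

```bash
python3 - <<'E'
from h import *
r.hold(.1)
print(press(3,12,.0765,.015)); r.hold(.2)
print(press(3,2.5,.080),T.current_t())
E
```

```text
(False, 0.0776, 9.08)
(True, 0.0837, 2.48) 13.8167
```

```bash
python3 - <<'E'
from h import *
import cv2
r.move_l(world(-.05,0,.145),vel=.15)
r.move_l(world(.04,-.118,.145),vel=.15)
print(r.move_l(world(.04,-.118,.092),vel=.08,guard=5))
h=r.move_l(world(.04,-.015,.092),vel=.04,guard=9)
p=T.current_ee_pos(); R=np.array([[np.cos(P[2]),-np.sin(P[2])],[np.sin(P[2]),np.cos(P[2])]])
print(h,"tip in analyser",(p[:2]-P[:2])@R,T.current_wrist_force(),T.current_t())
r.move_l(world(.04,-.075,.092),vel=.1)
r.move_l(world(.04,-.075,.20),vel=.15)
for c in("top","side"):
    im=vision.snapshot(c); print([(np.round(d["at"],3),round(d["score"],2)) for d in models.mark_of("grip",c)])
    for n in("timer","beaker","cup_a"): print(n,[np.round(d["at"],3).tolist() for d in models.mark_of(n,c)][:2])
    cv2.imwrite(f"pics/{c}1.png",cv2.resize(im[150:360,200:480,::-1],None,fx=2.5,fy=2.5))
print(T.current_t())
E
```

```text
False
True tip in analyser [ 0.0402645  -0.03161771] [ 0.95868334 -0.88115158  1.28048491] 18.15
[(array([ 0.602, -0.102,  0.099]), 0.57)]
timer [[0.514, 0.126, -0.003], [0.501, -0.006, 0.069]]
beaker [[0.512, 0.122, -0.004]]
cup_a [[0.392, -0.052, -0.001], [0.546, -0.308, -0.0]]
[(array([ 0.603, -0.104,  0.099]), 0.85)]
timer [[0.505, -0.004, 0.07], [0.518, -0.156, 0.087]]
beaker [[0.511, 0.123, -0.002]]
cup_a [[0.55, -0.308, -0.002], [0.39, -0.053, 0.004]]
20.0917
```

View pics/side1.png

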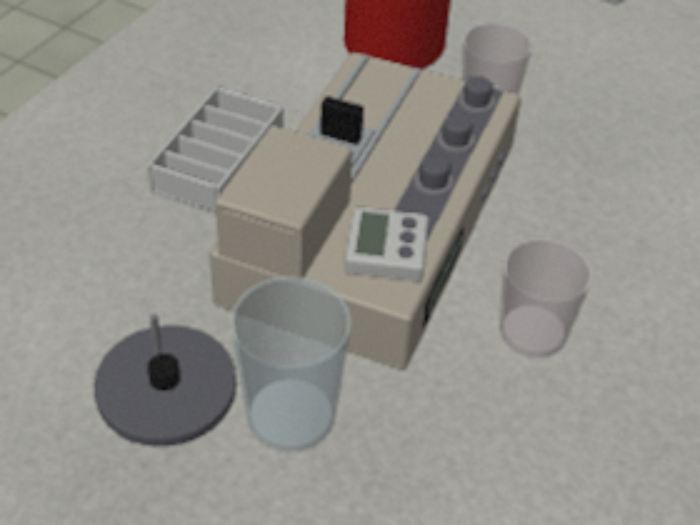

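The side crop shows the grip up against the hood at about (342,120), with the bystanders unmoved. The measured travel is about 59 mm, too close to the 57 mm threshold. I'll push again slowly to confirm it's against the stop.

```bash
python3 - <<'E'
from h import *
R=np.array([[np.cos(P[2]),-np.sin(P[2])],[np.sin(P[2]),np.cos(P[2])]])
y=lambda:round(float(((T.current_ee_pos()[:2]-P[:2])@R)[1]),4)
r.move_l(world(.04,-.065,.145),vel=.15)
r.move_l(world(.04,-.065,.092),vel=.1,guard=5)
r.move_l(world(.04,-.038,.092),vel=.05,guard=8); r.hold(.1)
print("contact",r.move_l(world(.04,-.015,.092),vel=.015,guard=1.2),y())
print("stop",r.move_l(world(.04,-.015,.092),vel=.015,guard=12),y(),T.current_wrist_force(),T.current_t())
r.move_l(world(.04,-.07,.092),vel=.1)
r.move_l(world(.04,-.075,.22),vel=.15)
vision.snapshot("side"); print([np.round(d["at"],3) for d in models.mark_of("grip","side")])
print(T.current_t())
E
```

```text
contact True -0.0316
stop True -0.0315 [ 0.20490808 -1.20189103  1.01942585] 23.2917
[array([ 0.605, -0.104,  0.101]), array([ 0.679, -0.354,  0.004])]
24.925
```

The carriage took 12 N without moving after about 60 mm of travel, so it's at the end stop.

```bash
python3 -c "
from plant import r
r.hold(.3); r.sign_off()"
```

```text
the job is handed in; nothing more can be done
```

I released the one engaged lock, slid the carriage into the measuring head up to its end stop, and handed the job in at about 25 s of the 61 s.

- **Buttons:** I felt all three with a light touch. Buttons 1 and 2 gave about 8 mm of light play, so they were already released and I left them alone. Button 3 stiffened at about 2 mm, so it was engaged. I clicked it once; the force read 9 N at the bottom of the press. Feeling it again showed about 8 mm of play, so it was released.
- **Carriage:** I pushed the grip from its -y side with closed fingers. On a second, slow push it took a 12 N change in force with less than 0.2 mm of movement. The finger position matches 60 mm of travel.
- **Grip position:** From the cameras, the grip moved about 58 to 59 mm, which agrees within their 4 mm accuracy.
- **Last look:** The arm was clear above the bench. After the first push, the timer, beaker and cups were within about 4 mm of where they started. The picture taken then showed the lid and tray undisturbed. I didn't measure the bystanders again after the second push, which followed the same path.
- **Reading that looked off:** After each guarded stop, the wrist force read only about 1 N, presumably because the arm had relaxed by then. I relied on the stop position instead.

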